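Close the outboard fuel tank to the first click

TASK

Screw the filler cap of the red fuel tank tight: turn it clockwise until its slip clutch clicks once, stop at that first click, and let go. Do not click it a second time, and leave the yellow tank's cap as it is.

Things in the scene. Friction and masses are not known exactly. Their poses are not given: they have to be found in the camera images.
- red_grip (a point): Middle of the black upright grip bar on the cap of the red plastic tank (fixed, 130 mm high), 175 mm above the bench. Bar 54 mm long (x), 16 thick (y), 36 high (z up): top 14 mm above this point, foot 22 mm below, on a 58 mm disc on an 80 mm grey collar. Pinch it across y from above; it turns about this point's vertical. White pointer at its -x end. Carry handle 65 mm or more away, 39 mm high.
- red_cap (a joint): How far the red tank's cap (grey collar and bar together) is screwed on, rad, growing clockwise seen from above: starts loose, between 0 and 0.5; tight at a hard stop at 0.8. Turns at about 0.25 N m and stays where it is left.
- red_click (a joint): Slip of the grip bar past the grey collar, rad, clockwise from above; 0 at the start. Once the collar is tight the bar resists up to about 0.42 N m, then jumps on: 0.40 = one click, 0.80 = two (end). A spring detent at each draws the bar in from up to 0.15 rad either side, also when let go. White mark on the collar: pointer at no click; orange mark: at one click.
- yellow_pointer (a point): Top of the pointer end (24 mm from the axis) of the like grip bar on the yellow tank's cap, which must not be turned. The yellow tank is like the red one but for colour; they swap sides between starts.

How it is judged (in metres and radians):
At the end, for the whole second after the job is handed in: The red cap is screwed tight (collar within 0.06 rad of its stop) and its clutch stands one click on (slip 0.28 to 0.52 rad, nominally 0.40) (value of joint red_cap above 0.74 rad and value of joint red_click between 0.28 and 0.52 rad); the robot touches nothing.
It fails at once if the red cap's clutch goes over into a second click (slip above 0.64 rad) (value of joint red_click above 0.64 rad).
It fails at once if the yellow tank's cap is turned (its pointer moves more than 10 mm) (distance of yellow_pointer from where it was at the start of the episode above 0.01 m).
It also fails if it takes over 38 s, if anything falls off the work surface, if the arm or the gripper's body presses on something with over 40 N, if the wrist force passes 120 N, or if a joint passes its speed limit or range.

ROBOT

A 6-joint arm with a two-finger parallel gripper is mounted at the origin on the work surface. World frame = base frame: x ahead of the robot, y to its left, z up, the work surface at z = 0. Lengths are in mm, angles in rad, forces in N, time in s.
With the tool pointing down it reaches from about 400 to 925 mm from the base axis. Payload 12.5 kg.
Tool frame: the origin (TCP) lies midway between the tips of the shut fingers; the grasp point (between the pads) lies 19 mm behind it (env.pinch_z is the distance from the TCP to the grasp point, in mm); z points along the fingers, y is the line along which they close (so a half turn about z gives the same grasp; the last joint's range is limited). The gripper opens to 95 mm and grips with 3 to 60 N. Pads are 20 mm wide; open, the fingers measure 119 mm over their backs; the gripper's body (75 mm by 180 mm) begins 59 mm behind the grasp point.
Start: joints at [1.212, 0.491, 1.559, -0, 1.092, -0.106], TCP at [156.304, 605.158, 214.661] pointing down, gripper open.
Joint ranges: [-3.1, 3.1], [-0.84, 2.19], [0.05, 2.79], [-1.13, 4.28], [0.06, 2.93], [-2.69, 2.69]. Speed limits (rad/s): [2.22, 2.22, 2.79, 3.14, 3.14, 3.14].

INTERFACE

Orientations are given as [roll, pitch, yaw] about the fixed x, y, z axes, in that order (R = Rz(yaw) Ry(pitch) Rx(roll)).
In Python, from cell import readout, eyes, job_done, env gives the robot as it stands.
- The arm moves only by the shell command python3 -m jog 'ROWS'. ROWS is a JSON object of lists of equal length, an entry for each row: "dp": the shift along the tool's x, y, z in mm, a list of three; "twist": the turn about the tool's z in degrees; "claw": the closure, from -1 (fully open) to 1 (shut). A call has 1 to 8 rows; each row is the pose to reach, as a shift and turn from the pose commanded when the call began, along the tool's axes at that moment; what a row does not reach only later rows make up. A row lasts 1/12 s, in which the tool goes at most 41.7 mm and 7.16 degrees, less where a joint would pass 70% of its speed; a pose out of reach is approached as far as the arm can. A call with a gripper value outside its range is refused whole. The fingers move at their own pace and stop on an object; the grip force is fixed at half the most. Time passes only in rows, so rows that repeat a pose let the fingers close. It gives the time, the measured TCP pose, the force and the opening at its end, in the units of the state.
- readout.state(): the state, without advancing time (a new reading comes with each control period).
- eyes.read_camera(name): name is "side" or "top"; returns the picture (480x640x3 uint8, red, green, blue); there is no depth.
- eyes.camera_model(name): a dict with "intrinsics" (3x3 intrinsics, pixels), "R" (3x3) and "t" (3): a world point X has camera coordinates R X + t. Camera axes: x right, y down, z forward; pixel columns grow to the right and rows downward; lengths in mm; the calibration is good to about 2 mm. A picture is of the moment at which its call begins. camera_model takes no time and is no camera call.
- job_done(): hands the job in, once; it reports no verdict.
The state is a dict: "t": time; "joints": joint angles; "qvel": joint speeds; "tau": joint torques, N m; "eef_pos": TCP position; "tcp_rot": TCP orientation; "ft_force": force on the tool from outside, world axes, zero at the start; "moment": the same for the moment, N m; "opening": opening from 0.0 (shut) to 1.0 (fully open).
Only numpy, scipy, OpenCV 4.12 (cv2) and the standard library are available. Lean on these libraries where they do the work, as an engineer would, in place of code of your own. Each camera call takes 0.05 s, during which the arm holds its last target. There are 200 camera calls.

## Working session

There is one attempt and no reset: what is moved stays moved. The work goes in short steps, Python scripts to look and compute and a shell command to move; the robot and the scene stay as the last step left them, time stands still between calls to the robot, and variables do not carry over. Pictures are saved under pics/ and viewed, on a budget of 10 in all, crops included, one or two more only if the job needs it, and the job is handed in when it is done.

```bash
mkdir -p pics; ls
python3 - <<'E'
from cell import readout, eyes, env
import cv2,json
for n in ("top","side"):
    cv2.imwrite(f"pics/{n}0.png",eyes.read_camera(n)[:,:,::-1]); print(n,eyes.camera_model(n))
print(readout.state(), env.pinch_z)
E
```

```text
pics
top {'intrinsics': array([[473.61377792,   0.        , 321.52662948],
       [  0.        , 473.61377792, 239.99579502],
       [  0.        ,   0.        ,   1.        ]]), 'R': array([[-0.01921704, -0.99978992, -0.00712937],
       [-0.97836573,  0.0202734 , -0.20588708],
       [ 0.20598836,  0.00301859, -0.97854979]]), 't': array([ 55.63165836, 525.29493818, 792.45967458])}
side {'intrinsics': array([[543.73819609,   0.        , 321.59337144],
       [  0.        , 543.73819609, 243.31628802],
       [  0.        ,   0.        ,   1.        ]]), 'R': array([[ 0.90274406, -0.42992505,  0.01475206],
       [-0.21234279, -0.47517071, -0.85388719],
       [ 0.37411724,  0.7677091 , -0.52024902]]), 't': array([-418.84684593,  330.53377287,  644.5956755 ])}
{'t': 0.1, 'joints': array([ 1.21237777e+00,  4.91513180e-01,  1.55935910e+00,  5.13838425e-06,
        1.09169618e+00, -1.05594980e-01]), 'qvel': array([ 0.00060566,  0.0010453 , -0.00268781, -0.00026749,  0.00032597,
        0.00062979]), 'tau': array([ 3.22117521e-03, -6.13624692e+01, -2.58605468e+01,  6.93704537e-02,
        4.70011239e-02, -9.57608836e-05]), 'eef_pos': array([156.24037079, 604.9508507 , 214.12167518]), 'tcp_rot': array([-3.14062277e+00, -1.07380665e-04,  2.88876665e+00]), 'ft_force': array([-0.24368472,  0.32025618,  0.48107919]), 'moment': array([ 0.00035001, -0.06442621, -0.02271509]), 'opening': 0.9979747821888714} 18.8
```

View pics/top0.png

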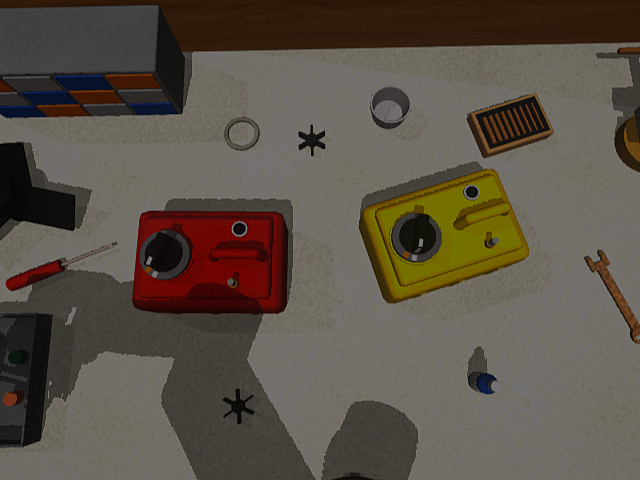

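View pics/side0.png

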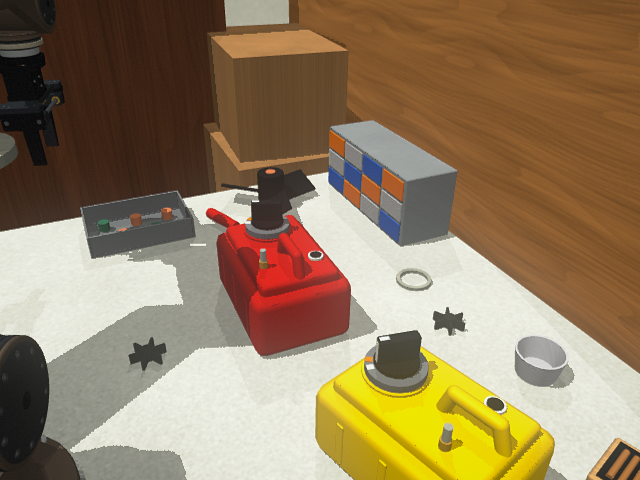

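Top: the red tank's cap is at about (165,254), with the yellow tank to the right at (417,237). Side: the red cap's bar is at about (267,212). I'll enlarge both caps next.

Run:
```python
import cv2,numpy as np
a=cv2.imread("pics/top0.png")[224:284,130:200]; b=cv2.imread("pics/side0.png")[185:245,232:302]
f=lambda i:cv2.convertScaleAbs(cv2.resize(i,None,fx=5.7,fy=5.7,interpolation=cv2.INTER_CUBIC),alpha=2.2,beta=10)
cv2.imwrite("pics/crop0.png",np.hstack([f(a),f(b)]))
```

```text
(no output)
```

View pics/crop0.png

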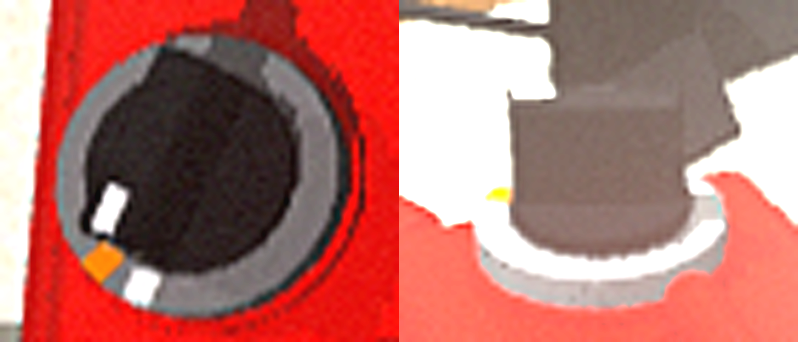

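```bash
cat > h.py <<'E'
import numpy as np
from cell import eyes
M={n:eyes.camera_model(n) for n in("top","side")}
def proj(n,X):
    m=M[n];c=m["R"]@np.asarray(X,float)+m["t"];p=m["intrinsics"]@c;return p[:2]/p[2]
def atz(n,uv,z):
    m=M[n];d=m["R"].T@np.linalg.solve(m["intrinsics"],[*uv,1]);o=-m["R"].T@m["t"];return o+d*(z-o[2])/d[2]
def tri(a,b):
    A=[];y=[]
    for n,uv in(("top",a),("side",b)):
        m=M[n];d=m["R"].T@np.linalg.solve(m["intrinsics"],[*uv,1]);d/=np.linalg.norm(d);o=-m["R"].T@m["t"];P=np.eye(3)-np.outer(d,d);A.append(P);y.append(P@o)
    return np.linalg.lstsq(np.vstack(A),np.hstack(y),rcond=None)[0]
E
python3 - <<'E'
from h import *
C=tri((165.4,254.7),(267.6,225.7));print("collar",C)
f=lambda x,y:(130+x/5.7,224+y/5.7)
print("collar@147",atz("top",f(202,175),147))
for nm,p,z in(("ptr",(110,208),189),("white",(140,287),147),("orange",(102,262),147)):
    X=atz("top",f(*p),z);d=X-atz("top",f(202,175),147);print(nm,X,np.hypot(*d[:2]),np.degrees(np.arctan2(d[1],d[0])))
for p in((160,48),(265,80)):print(atz("top",f(*p),189))
E
```

```text
collar [491.91767726 295.21885153 137.50617147]
collar@147 [488.23129837 292.46049081 147.        ]
ptr [472.17962072 301.89549549 189.        ] 18.619228460715043 149.5534424926622
white [457.21793715 308.05050352 147.        ] 34.71133921595871 153.31191943130204
orange [464.38556812 318.93716717 147.        ] 35.6319132492002 132.00719823234934
[514.84716354 291.02501145 189.        ]
[505.59783451 262.79919091 189.        ]
```

The collar centre comes out near (490,294), with the pointer at about 152° yaw. I'll overlay that model on both crops to check it.

```bash
cat > ov.py <<'E'
from h import *
import cv2
def overlay(src,out,cx,cy,barang,zc=143):
    # src: suffix of top/side pictures
    ims=[]
    c=np.array([cx,cy]);a=np.radians(barang);u=np.array([np.cos(a),np.sin(a)]);v=np.array([-u[1],u[0]])
    for n in("top","side"):
        im=cv2.imread(f"pics/{n}{src}.png");p0=proj(n,[cx,cy,165]);o=(p0-[35,35]).round();s=5.7
        x,y=o.astype(int);i=cv2.convertScaleAbs(cv2.resize(im[y:y+70,x:x+70],None,fx=s,fy=s,interpolation=cv2.INTER_CUBIC),alpha=2.5 if n=="top" else 1.6,beta=25)
        def L(P,col):
            q=np.array([(proj(n,p)-o+.5)*s for p in P]).round().astype(int);cv2.polylines(i,[q],True,col,1)
        t=np.linspace(0,2*np.pi,60)
        L([[cx+40*np.cos(k),cy+40*np.sin(k),zc] for k in t],(255,0,255))
        L([[cx+29*np.cos(k),cy+29*np.sin(k),153] for k in t],(255,255,0))
        for z in(189,153):L([[*(c+27*p*u+8*q*v),z] for p,q in((1,1),(1,-1),(-1,-1),(-1,1))],(0,255,0))
        ims.append(i)
    cv2.imwrite(f"pics/{out}.png",np.hstack(ims))
E
python3 -c "
from ov import *
overlay('0','ov0',490.5,294,152)"
```

```text
(no output)
```

View pics/ov0.png

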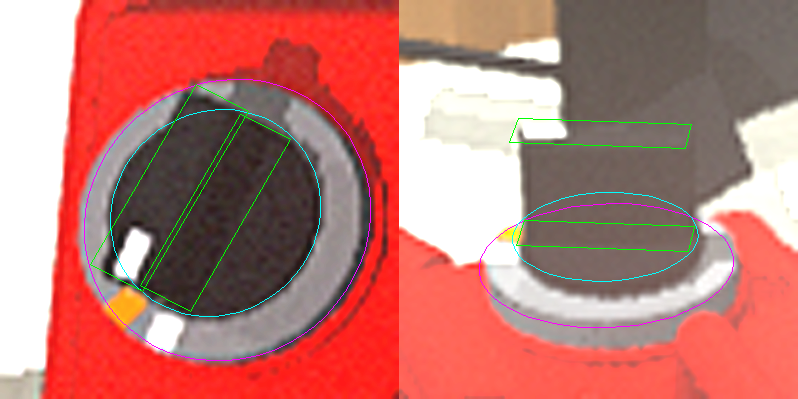

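The overlay fits within about 2 mm. I'll shift it slightly to centre (491, 292.5), bar at 153°, and move above it.

```bash
python3 -m jog '{"dp":[[-35,-19,-3],[-72,-39,-8],[-109,-59,-15],[-146,-79,-20],[-183,-99,-20],[-220,-119,-20],[-257,-139,-20],[-294,-159,-20]],"twist":[1,3,5,7,9,11,12.5,12.5],"claw":[-1,-1,-1,-1,-1,-1,-1,-1]}'
```

```text
t: 0.77
eef_pos: [399.4, 378.7, 234.6]
tcp_rot: [-3.141, -0.0, 2.669]
ft_force: [-0.2, 0.9, 0.5]
opening: 0.999
```

```bash
python3 -m jog '{"dp":[[-38,-11,0],[-76,-22,0],[-108,-32,0],[-118.7,-35,0],[-118.7,-35,0],[-118.7,-35,0]],"twist":[0,0,0,0,0,0],"claw":[-1,-1,-1,-1,-1,-1]}'
python3 - <<'E'
from ov import *
for n in("top","side"):cv2.imwrite(f"pics/{n}1.png",eyes.read_camera(n)[:,:,::-1])
a,b=[cv2.convertScaleAbs(cv2.imread(f"pics/{n}1.png")[y:y+200,x:x+200],alpha=1.8,beta=15) for n,x,y in(("top",70,150),("side",170,80))]
cv2.imwrite("pics/m1.png",cv2.resize(np.hstack([a,b]),None,fx=2,fy=2))
E
```

```text
t: 1.27
eef_pos: [488.0, 295.2, 234.3]
tcp_rot: [-3.141, -0.001, 2.669]
ft_force: [-0.8, 0.0, 0.4]
opening: 1.0
```

View pics/m1.png

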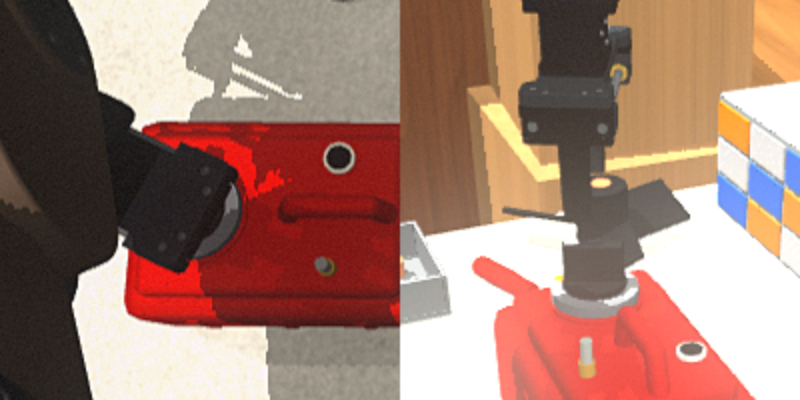

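Side view shows the open fingers above the bar with the jaw axis across it, roughly centred. The gripper hides the bar in the top view. I'll descend in steps.

```bash
python3 -m jog '{"dp":[[0,0,20],[0,0,40],[0,0,55],[0,0,65],[0,0,72],[0,0,76],[0,0,76],[0,0,76]],"twist":[0,0,0,0,0,0,0,0],"claw":[-1,-1,-1,-1,-1,-1,-1,-1]}'
python3 - <<'E'
from ov import *
from cell import readout
s=readout.state();print(s["eef_pos"],s["ft_force"],s["moment"])
cv2.imwrite("pics/side2.png",eyes.read_camera("side")[:,:,::-1])
cv2.imwrite("pics/m2.png",cv2.resize(cv2.convertScaleAbs(cv2.imread("pics/side2.png")[150:260,200:340],alpha=1.8,beta=30),None,fx=5,fy=5))
E
```

```text
t: 2.03
eef_pos: [488.3, 295.6, 159.2]
tcp_rot: [3.141, 0.0, 2.671]
ft_force: [-0.0, 0.6, 0.1]
opening: 1.0
[488.31047267 295.6335086  159.15547657] [-0.01162483  0.60921238  0.1294577 ] [-0.01105394  0.01538045  0.01157697]
```

View pics/m2.png

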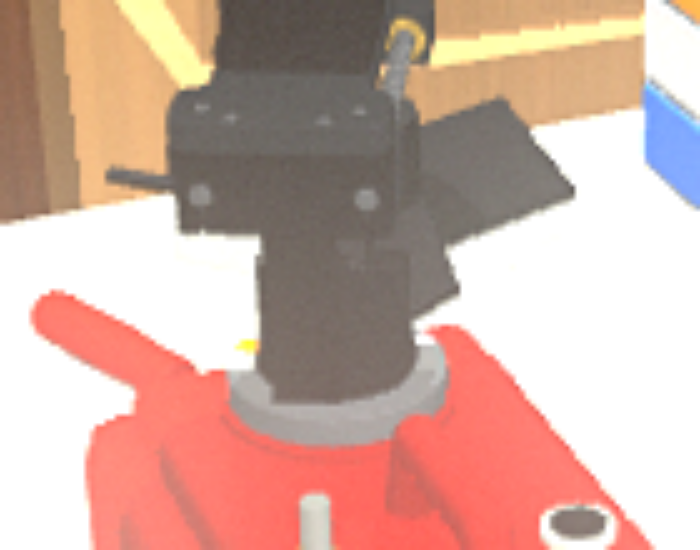

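The fingers straddle the bar. I'll correct the small offset and close.

```bash
python3 -m jog '{"dp":[[-3.8,-1.5,0],[-3.8,-1.5,0],[-3.8,-1.5,0],[-3.8,-1.5,0],[-3.8,-1.5,0],[-3.8,-1.5,0],[-3.8,-1.5,0],[-3.8,-1.5,0]],"twist":[0,0,0,0,0,0,0,0],"claw":[-1,-1,1,1,1,1,1,1]}'; python3 -m jog '{"dp":[[0,0,0],[0,0,0],[0,0,0],[0,0,0]],"twist":[0,0,0,0],"claw":[1,1,1,1]}'; python3 -c "
from cell import readout
s=readout.state();print(s['eef_pos'],s['tcp_rot'],s['ft_force'],s['moment'],s['opening']*95)"
```

```text
t: 2.75
eef_pos: [490.9, 292.2, 158.7]
tcp_rot: [3.142, 0.0, 2.671]
ft_force: [-0.3, -0.1, -0.2]
opening: 0.635
t: 3.08
eef_pos: [490.9, 292.2, 158.7]
tcp_rot: [3.141, 0.0, 2.671]
ft_force: [-0.0, -0.2, 0.0]
opening: 0.356
[490.93028845 292.23442083 158.66373632] [3.14147870e+00 9.88416795e-06 2.67064564e+00] [-0.04215227 -0.20318951  0.01791286] [-0.01736409  0.04276686  0.01441633] 33.79223971728248
```

```bash
cat > r.py <<'E'
from cell import readout
import numpy as np
s=readout.state();print(s['eef_pos'].round(1),'yaw',np.degrees(s['tcp_rot'][2]).round(2),s['ft_force'].round(1),'M',s['moment'].round(3),'tau6',s['tau'][5].round(3),'j6',s['joints'][5].round(2),'open',round(s['opening']*95,1))
E
python3 -m jog '{"dp":[[0,0,0],[0,0,0],[0,0,0],[0,0,0],[0,0,0],[0,0,0],[0,0,0],[0,0,0]],"twist":[0,0,0,0,0,0,0,0],"claw":[1,1,1,1,1,1,1,1]}'; python3 r.py
```

```text
t: 3.75
eef_pos: [491.9, 293.3, 158.8]
tcp_rot: [3.139, 0.001, 2.671]
ft_force: [4.3, 7.0, -3.8]
opening: 0.172
[491.9 293.3 158.8] yaw 153.03 [ 4.3  7.  -3.8] M [ 1.243 -0.697  0.249] tau6 0.232 j6 -0.68 open 16.3
```

Gripped at 16.3 mm. The bar sits 1.5 mm towards tool +y, so I'll re-centre and start turning; at least 17° is free before the stop.

```bash
python3 -m jog '{"dp":[[0,1.5,0],[0,1.5,0],[0,1.5,0],[0,1.5,0]],"twist":[0,0,0,0],"claw":[1,1,1,1]}'; python3 r.py; python3 -m jog '{"dp":[[0,0,0],[0,0,0],[0,0,0],[0,0,0],[0,0,0],[0,0,0]],"twist":[2,4,6,8,8,8],"claw":[1,1,1,1,1,1]}'; python3 r.py;  python3 -m jog '{"dp":[[0,0,0],[0,0,0],[0,0,0],[0,0,0],[0,0,0]],"twist":[2,4,6,6,6],"claw":[1,1,1,1,1]}'; python3 r.py
```

```text
t: 4.08
eef_pos: [491.9, 293.5, 158.7]
tcp_rot: [3.141, 0.0, 2.671]
ft_force: [3.1, -0.2, -0.6]
opening: 0.168
[491.9 293.5 158.7] yaw 153.02 [ 3.1 -0.2 -0.6] M [-0.193 -0.458  0.285] tau6 0.238 j6 -0.68 open 16.0
t: 4.58
eef_pos: [491.8, 293.5, 158.7]
tcp_rot: [3.141, 0.0, 2.532]
ft_force: [2.7, -1.6, -0.0]
opening: 0.165
[491.8 293.5 158.7] yaw 145.07 [ 2.7 -1.6 -0. ] M [-0.286 -0.563  0.136] tau6 0.306 j6 -0.54 open 15.7
t: 5.0
eef_pos: [491.8, 293.5, 158.7]
tcp_rot: [3.141, 0.0, 2.428]
ft_force: [3.3, -1.7, 0.2]
opening: 0.167
[491.8 293.5 158.7] yaw 139.11 [ 3.3 -1.7  0.2] M [-0.332 -0.704  0.095] tau6 0.304 j6 -0.43 open 15.8
```

```bash
for k in 1 2 3; do :; done; python3 -m jog '{"dp":[[0,0,0],[0,0,0],[0,0,0],[0,0,0]],"twist":[1.5,3,3,3],"claw":[1,1,1,1]}' >/dev/null; python3 r.py; python3 -m jog '{"dp":[[0,0,0],[0,0,0],[0,0,0],[0,0,0]],"twist":[1.5,3,3,3],"claw":[1,1,1,1]}' >/dev/null; python3 r.py; python3 -m jog '{"dp":[[0,0,0],[0,0,0],[0,0,0],[0,0,0]],"twist":[1.5,3,3,3],"claw":[1,1,1,1]}' >/dev/null; python3 r.py
```

```text
[491.8 293.5 158.7] yaw 136.12 [ 4.  -1.1 -0.2] M [-0.406 -0.708  0.153] tau6 0.291 j6 -0.38 open 16.2
[491.8 293.5 158.7] yaw 133.12 [ 4.8 -2.4 -0.8] M [-0.566 -0.79   0.123] tau6 0.291 j6 -0.33 open 16.1
[491.7 293.5 158.7] yaw 130.12 [ 4.5 -2.   0.9] M [-0.563 -0.82   0.167] tau6 0.263 j6 -0.28 open 16.2
```

```bash
python3 -m jog '{"dp":[[0,0,0],[0,0,0],[0,0,0],[0,0,0]],"twist":[1.5,3,3,3],"claw":[1,1,1,1]}' >/dev/null; python3 r.py; python3 -m jog '{"dp":[[0,0,0],[0,0,0],[0,0,0],[0,0,0]],"twist":[1.5,3,3,3],"claw":[1,1,1,1]}' >/dev/null; python3 r.py; python3 -m jog '{"dp":[[0,0,0],[0,0,0],[0,0,0],[0,0,0]],"twist":[1.5,3,3,3],"claw":[1,1,1,1]}' >/dev/null; python3 r.py
```

```text
[491.7 293.5 158.7] yaw 127.14 [ 4.1 -2.1 -0. ] M [-0.584 -0.813  0.268] tau6 0.363 j6 -0.23 open 15.8
[491.7 293.5 158.7] yaw 124.15 [ 4.7 -2.1  0.5] M [-0.532 -0.832  0.351] tau6 0.383 j6 -0.17 open 16.3
[491.7 293.4 158.7] yaw 121.13 [ 3.9 -2.5  0.5] M [-0.665 -0.828  0.183] tau6 0.231 j6 -0.12 open 15.6
```

Torque rose at 127–124° and fell at 121°, so the stop was probably reached near 129°. I'll check where the collar marks and bar are.

```bash
python3 - <<'E'
from ov import *
for n in("top","side"):cv2.imwrite(f"pics/{n}3.png",eyes.read_camera(n)[:,:,::-1])
a,b=[cv2.convertScaleAbs(cv2.imread(f"pics/{n}3.png")[y:y+80,x:x+80],alpha=k,beta=25) for n,x,y,k in(("top",125,210,2.5),("side",227,185,1.6))]
cv2.imwrite("pics/m3.png",cv2.resize(np.hstack([a,b]),None,fx=5,fy=5,interpolation=cv2.INTER_CUBIC))
E
python3 r.py
```

```text
[491.8 293.4 158.7] yaw 121.14 [ 4.6 -4.   0.1] M [-0.703 -0.872  0.091] tau6 0.141 j6 -0.12 open 15.9
```

View pics/m3.png

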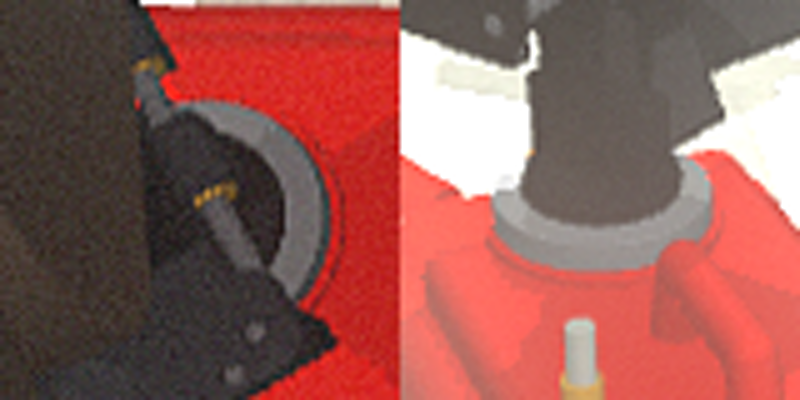

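Side view: an orange trace at about px (253,215.6) and a pale patch at about (248,221.4) on the collar. The top view is hidden by the gripper. I'll compute their angles.

Run:
```python
from ov import *
c=np.array([491.8,293.4])
for z in(141,145):
  for r in (36,40): print(z,r,[(a,proj("side",[*(c+r*np.array([np.cos(np.radians(a)),np.sin(np.radians(a))])),z]).round(1).tolist()) for a in(150,140,130,120,110,100)])
i=cv2.imread("pics/side3.png")[:,:,::-1];j=cv2.imread("pics/side0.png")[:,:,::-1]
print(i[212:225,244:256].tolist()[0:13:2])
h=cv2.cvtColor(i[205:235,240:300],cv2.COLOR_RGB2HSV); h0=cv2.cvtColor(j[205:235,240:300],cv2.COLOR_RGB2HSV)
for q in(h0,h):
  m=(q[...,0]>8)&(q[...,0]<28)&(q[...,1]>100)&(q[...,2]>60);ys,xs=np.nonzero(m);print("orange",[(x+240,y+205) for x,y in zip(xs,ys)])
  m=(q[...,1]<25)&(q[...,2]>135);m[:, :5]=0;ys,xs=np.nonzero(m);print("white",[(x+240,y+205) for x,y in zip(xs,ys) if y>10 and x<40])
```

```text
141 36 [(150, [247.0, 223.6]), (140, [248.0, 221.9]), (130, [249.5, 220.4]), (120, [251.5, 219.0]), (110, [254.0, 217.7]), (100, [256.8, 216.7])]
141 40 [(150, [244.8, 223.5]), (140, [245.9, 221.6]), (130, [247.6, 219.9]), (120, [249.9, 218.3]), (110, [252.6, 217.0]), (100, [255.7, 215.8])]
145 36 [(150, [246.9, 221.7]), (140, [247.8, 220.0]), (130, [249.4, 218.5]), (120, [251.4, 217.0]), (110, [253.9, 215.8]), (100, [256.7, 214.8])]
145 40 [(150, [244.7, 221.5]), (140, [245.8, 219.7]), (130, [247.5, 218.0]), (120, [249.7, 216.4]), (110, [252.5, 215.1]), (100, [255.6, 213.9])]
[[[224, 224, 212], [227, 227, 214], [227, 227, 215], [227, 227, 213], [226, 227, 213], [226, 226, 214], [226, 226, 213], [228, 228, 215], [238, 239, 224], [82, 79, 71], [45, 38, 35], [48, 40, 36]], [[225, 225, 212], [226, 227, 212], [225, 225, 211], [224, 224, 210], [225, 225, 210], [226, 226, 214], [226, 227, 215], [230, 229, 210], [243, 239, 218], [90, 82, 72], [44, 37, 34], [50, 42, 39]], [[226, 227, 214], [228, 227, 216], [226, 226, 214], [224, 225, 209], [223, 224, 210], [226, 227, 214], [221, 222, 205], [
[... 3285 characters left out ...]
.int64(246), np.int64(218)), (np.int64(247), np.int64(218)), (np.int64(248), np.int64(218)), (np.int64(249), np.int64(218)), (np.int64(250), np.int64(218)), (np.int64(251), np.int64(218)), (np.int64(245), np.int64(219)), (np.int64(246), np.int64(219)), (np.int64(247), np.int64(219)), (np.int64(248), np.int64(219)), (np.int64(249), np.int64(219)), (np.int64(250), np.int64(219)), (np.int64(245), np.int64(220)), (np.int64(246), np.int64(220)), (np.int64(249), np.int64(220)), (np.int64(250), np.int64(220)), (np.int64(245), np.int64(221)), (np.int64(246), np.int64(221)), (np.int64(248), np.int64(221)), (np.int64(249), np.int64(221)), (np.int64(245), np.int64(222)), (np.int64(245), np.int64(223))]
```

The orange mark moved about 20° while the bar turned 32°. So the collar stopped with the bar near 131–133°, and one click is expected near 109°. I'll continue in small steps.

```bash
python3 -m jog '{"dp":[[0,0,0],[0,0,0],[0,0,0],[0,0,0]],"twist":[1.5,3,3,3],"claw":[1,1,1,1]}' >/dev/null; python3 r.py; python3 -m jog '{"dp":[[0,0,0],[0,0,0],[0,0,0],[0,0,0]],"twist":[1.5,2.5,2.5,2.5],"claw":[1,1,1,1]}' >/dev/null; python3 r.py; python3 -m jog '{"dp":[[0,0,0],[0,0,0],[0,0,0],[0,0,0]],"twist":[1,2,2,2],"claw":[1,1,1,1]}' >/dev/null; python3 r.py
```

```text
[491.8 293.3 158.6] yaw 118.09 [ 5.1 -3.8 -0.5] M [-0.856 -1.027 -0.245] tau6 -0.162 j6 -0.07 open 15.7
[491.8 293.3 158.7] yaw 115.59 [ 5.  -4.6  0.5] M [-0.939 -0.906 -0.214] tau6 -0.187 j6 -0.02 open 15.8
[491.8 293.3 158.7] yaw 113.59 [ 5.6 -3.9  0.9] M [-0.859 -0.897 -0.241] tau6 -0.192 j6 0.01 open 15.6
```

The torque has reversed, so the detent is now drawing the bar in. I'll keep going with 2° steps until it crosses zero and turns slightly positive, which keeps the collar on its stop.

```bash
python3 -m jog '{"dp":[[0,0,0],[0,0,0],[0,0,0],[0,0,0]],"twist":[1,2,2,2],"claw":[1,1,1,1]}' >/dev/null; python3 r.py; python3 -m jog '{"dp":[[0,0,0],[0,0,0],[0,0,0],[0,0,0]],"twist":[1,2,2,2],"claw":[1,1,1,1]}' >/dev/null; python3 r.py
```

```text
[491.8 293.3 158.7] yaw 111.6 [ 4.9 -3.8  0.2] M [-0.898 -0.893 -0.175] tau6 -0.179 j6 0.05 open 16.1
[491.8 293.3 158.6] yaw 109.62 [ 4.7 -4.5  0.4] M [-0.917 -0.887 -0.049] tau6 -0.008 j6 0.08 open 15.7
```

```bash
python3 - <<'E'
from ov import *
i=eyes.read_camera("side");cv2.imwrite("pics/side4.png",i[:,:,::-1])
h=cv2.cvtColor(i[205:235,240:300],cv2.COLOR_RGB2HSV);m=(h[...,0]>8)&(h[...,0]<28)&(h[...,1]>60)&(h[...,2]>60);print([(int(x)+240,int(y)+205) for y,x in np.argwhere(m)])
print(i[214:224,246:256].sum(2)//3)
E
python3 r.py
```

```text
[(254, 214), (255, 214), (252, 215), (253, 215), (254, 215), (252, 216)]
[[220 219 220 222 223 224 223 227 189  67]
 [220 221 221 224 226 224 180 139  74  44]
 [221 219 218 222 216 181  91  46  49  49]
 [225 225 228 238 190 177  62  41  45  47]
 [235 232 241 243 251 203  71  45  49  45]
 [228 176 219 224 246 105  47  49  47  48]
 [180 135 130 135 147  54  46  48  47  48]
 [139 134 136 138 136  57  47  49  48  46]
 [135 130 133 134  95  56  44  49  46  47]
 [ 92  86  88  89  92  65  48  46  47  47]]
[491.8 293.3 158.7] yaw 109.62 [ 5.7 -4.1  0.3] M [-0.918 -0.895 -0.092] tau6 -0.054 j6 0.08 open 15.5
```

The torque is almost zero at 109.6°, which agrees with the predicted click position. I'll preload gently to seat the collar.

```bash
python3 -m jog '{"dp":[[0,0,0],[0,0,0],[0,0,0],[0,0,0]],"twist":[1,2,2,2],"claw":[1,1,1,1]}' >/dev/null; python3 r.py; python3 -m jog '{"dp":[[0,0,0],[0,0,0],[0,0,0],[0,0,0]],"twist":[1,1.5,1.5,1.5],"claw":[1,1,1,1]}' >/dev/null; python3 r.py
```

```text
[491.8 293.3 158.7] yaw 107.64 [ 3.9 -3.4  0.3] M [-0.87  -0.877  0.13 ] tau6 0.219 j6 0.12 open 15.9
[491.7 293.3 158.7] yaw 106.15 [ 4.2 -4.7  0.7] M [-0.896 -0.848  0.261] tau6 0.292 j6 0.14 open 15.9
```

```bash
python3 -m jog '{"dp":[[0,0,0],[0,0,0],[0,0,0],[0,0,0]],"twist":[1,1.5,1.5,1.5],"claw":[1,1,1,1]}' >/dev/null; python3 r.py; python3 r.py; python3 -m jog '{"dp":[[0,0,0],[0,0,0]],"twist":[0,0],"claw":[1,1]}' >/dev/null; python3 r.py
```

```text
[491.7 293.3 158.7] yaw 104.66 [ 4.9 -3.5 -0.6] M [-0.818 -0.817  0.316] tau6 0.372 j6 0.17 open 15.7
[491.7 293.3 158.7] yaw 104.66 [ 4.9 -3.5 -0.6] M [-0.818 -0.817  0.316] tau6 0.372 j6 0.17 open 15.7
[491.7 293.3 158.7] yaw 104.67 [ 4.6 -3.3  1. ] M [-0.91  -0.821  0.356] tau6 0.339 j6 0.17 open 15.8
```

0.34–0.37 N m is above the turning level of about 0.29, so the collar is on its stop. I'll ease back 3° to unload the spring, open, and lift.

```bash
python3 -m jog '{"dp":[[0,0,0],[0,0,0],[0,0,0],[0,0,0]],"twist":[-1.5,-3,-3,-3],"claw":[1,1,1,1]}' >/dev/null; python3 r.py; python3 -m jog '{"dp":[[0,0,0],[0,0,0],[0,0,0],[0,0,0],[0,0,0],[0,0,0],[0,0,0],[0,0,0]],"twist":[0,0,0,0,0,0,0,0],"claw":[-1,-1,-1,-1,-1,-1,-1,-1]}'; python3 -m jog '{"dp":[[0,0,0],[0,0,0],[0,0,-10],[0,0,-30],[0,0,-50],[0,0,-70],[0,0,-90],[0,0,-100]],"twist":[0,0,0,0,0,0,0,0],"claw":[-1,-1,-1,-1,-1,-1,-1,-1]}';python3 r.py
```

```text
[491.7 293.3 158.7] yaw 107.66 [ 4.6 -4.3  0.4] M [-0.861 -0.88   0.221] tau6 0.138 j6 0.11 open 15.8
t: 10.98
eef_pos: [491.6, 293.6, 158.6]
tcp_rot: [-3.142, -0.0, 1.877]
ft_force: [0.2, 0.2, -0.1]
opening: 0.669
t: 11.65
eef_pos: [492.1, 293.8, 261.7]
tcp_rot: [3.138, -0.001, 1.877]
ft_force: [-0.0, -0.6, -0.3]
opening: 0.997
[492.1 293.8 261.7] yaw 107.52 [-0.  -0.6 -0.3] M [-0.054  0.019  0.015] tau6 -0.002 j6 0.12 open 94.8
```

```bash
python3 -m jog '{"dp":[[30,-10,0],[65,-22,0],[100,-35,0],[135,-48,0],[170,-60,0],[205,-72,0],[236,-83,0],[236,-83,0]],"twist":[0,0,0,0,0,0,0,0],"claw":[-1,-1,-1,-1,-1,-1,-1,-1]}'
python3 - <<'E'
from ov import *
for n in("top","side"):cv2.imwrite(f"pics/{n}5.png",eyes.read_camera(n)[:,:,::-1])
overlay('5','ov5',491.7,293.3,109)
E
```

```text
t: 12.32
eef_pos: [338.0, 497.1, 258.6]
tcp_rot: [-3.141, -0.001, 1.88]
ft_force: [-1.3, 0.3, 0.1]
opening: 1.001
```

View pics/ov5.png

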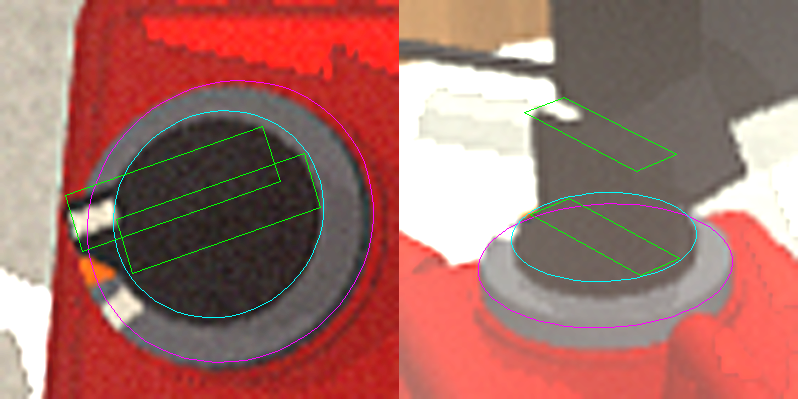

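The bar is clear of the gripper and lies on the 109° outline. The pointer is at crop (93,217), the orange mark at (97,270) and the white mark at (122,307). I'll measure the angles.

```bash
python3 - <<'E'
from ov import *
c=np.array([491.7,293.3]);o=(proj("top",[*c,165])-35).round()
for nm,p,z in(("ptr",(93,217),189),("white",(122,307),143),("orange",(97,270),143),("start white",None,143),("start orange",None,143)):
    uv=np.array(p)/5.7+o-.5 if p else {"start white":(154.6,274.4),"start orange":(147.9,270)}[nm]
    d=atz("top",uv,z)[:2]-c;print(nm,np.hypot(*d).round(1),np.degrees(np.arctan2(d[1],d[0])).round(1))
E
python3 r.py
```

```text
ptr 21.7 109.6
white 37.6 129.9
orange 38.9 110.4
start white 37.6 154.6
start orange 38.1 134.6
[340.6 494.2 258.5] yaw 107.65 [ 0.5 -0.6 -0.1] M [-0.067 -0.043  0.026] tau6 0.186 j6 0.55 open 94.7
```

```bash
python3 -c "
from cell import job_done
print(job_done())"
```

```text
the job is handed in; nothing more can be done
None
```

I screwed the red cap clockwise until it was tight, stopped after one clutch click, let go and moved the gripper clear. The job was handed in at about 12.4 s of the 38 s allowed; it reports no verdict.

- **Slip:** In the last picture the bar's pointer was at 109.6° and the orange one-click mark at 110.4°. Measured from the white mark, the slip was 0.35 rad; from the torque and gripper angle it was about 0.40 rad. Both are within the 0.28–0.52 rad allowed.
- **Collar:** It turned about 25°. During turning, torque rose to 0.38 N m at the stop, fell and reversed as the clutch jumped, then passed zero at 109.6°. The detent may have pulled the collar back slightly after the jump. I pressed on to 0.34–0.37 N m, above the roughly 0.29 N m it takes to turn, to put it back on its stop, then eased back 3° before opening. There was no second click.
- **Contact:** The measured force was about zero after release. The arm never went near the yellow tank.
- **Not confirmed:** That the collar is fully tight rests on those torque readings, because the pictures don't show the stop itself. I did not check the yellow cap's pointer in a picture afterwards.

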